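# Stand the toppled solvent tin up against the splash panel

## Robot

A 7-joint arm with a two-finger parallel gripper is mounted at the origin on the work surface. World frame = base frame: x ahead of the robot, y to its left, z up, the work surface at z = 0. Lengths are in m, angles in rad, forces in N, time in s.
With the tool pointing down it reaches from about 0.4 to 0.85 m from the base axis. Payload 4.5 kg.
Tool frame: the origin (TCP) lies midway between the tips of the shut fingers; the grasp point (between the pads) lies 19 mm behind it; z points along the fingers, y is the line along which they close (so a half turn about z gives the same grasp; the last joint's range is limited). The gripper opens to 88 mm and grips with 3 to 60 N. Pads are 18 mm wide; open, the fingers measure 123 mm over their backs; the gripper's body (75 mm by 187 mm) begins 45 mm behind the grasp point.
Start: joints at [1.258, 0.689, -0.195, 1.565, 0.157, 0.902, -0.215], TCP at [0.212, -0.588, 0.239] pointing down, gripper open.
Joint ranges: [-3.01, 3.01], [-0.46, 2.08], [-1.47, 1.51], [0.13, 2.56], [-1, 4.14], [0.04, 2.09], [-2.66, 2.66]. Speed limits (rad/s): [2.57, 2.57, 3.14, 3.14, 3.14, 3.14, 3.14].

## Interface

Orientations are given as a 3x3 rotation matrix whose columns are the frame's x, y, z axes.
In Python, from bench import state, get_image, camera_model, hand_in gives the robot as it stands.
- The arm moves only by the tool servo_tool, never from a script. Its argument "targets" is a list of rows, each a list of 4 numbers: the shift along the tool's x, y, z normalised to -1 to 1, where 1 is 500 mm, then the turn about the tool's z normalised to -1 to 1, where 1 is 6 degrees. A call has 1 to 10 rows; each row shifts and turns the commanded pose from where the row before left it, along the tool's axes as they then stand; what a row does not reach is not made up. A row lasts 1/8 s, in which the tool goes at most 62.5 mm and 10.7 degrees, less where a joint would pass 70% of its speed; a pose out of reach is approached as far as the arm can. A call with a number of a shift or a turn outside -1 to 1 is refused whole. A call with a gripper value outside its range is refused whole. "hand" is the gripper command: -1 is shut, 1 is fully open, values between are in proportion, set as the call begins (left out, the last holds). The fingers move at their own pace and stop on an object; "force" is the grip in N (left out, the last holds). Time passes only in rows, so rows that do not move let the fingers close. It gives the time, the measured TCP pose, the force, the opening and the grip force at its end, in the units of the state.
- state(): the state, without advancing time (a new reading comes with each control period).
- get_image(name): name is "scene" or "side" or "wrist"; returns the picture (480x640x3 uint8, blue, green, red); there is no depth.
- camera_model(name): a dict with "fx", "fy", "cx", "cy" (pixels), "rvec" (rotation vector, rad) and "tvec" (3), from world to camera coordinates, as OpenCV has them. Camera axes: x right, y down, z forward; pixel columns grow to the right and rows downward; lengths in m; the calibration is good to about 2 mm. The wrist camera is an equidistant fisheye: a pixel r from the principal point sees the ray r / f radians off the axis. A picture is of the moment at which its call begins: read the wrist's pose just before it. camera_model takes no time and is no camera call; for the wrist camera it gives the pose at the moment of the call.
- hand_in(): hands the job in; it is judged then, once.
The state is a dict: "time_s": time; "q": joint angles; "joint_vel": joint speeds; "effort": joint torques, N m; "position": TCP position; "ee_rot": TCP orientation; "contact_force": force on the tool from outside, world axes, zero at the start; "moment": the same for the moment, N m; "width": opening from 0.0 (shut) to 1.0 (fully open); "gripper_force": force on a finger pad.
Only numpy, scipy, OpenCV 4.12 (cv2) and the standard library are available. Lean on these libraries where they do the work, as an engineer would, in place of code of your own. Each camera call takes 0.05 s, during which the arm holds its last target. There are 200 camera calls.

## Task

The tall rectangular solvent tin has toppled and leans with its top end against the blue back panel of the spill tray. Without picking it up or pulling its top away, push its bottom in towards the panel so that the top rides up the panel until the tin stands upright, then slide it on and press it square against the panel with a firm push of about 10 N. Be gentle: the tin is thin sheet metal and must never be pushed or squeezed with more than 16 N, and nothing else on the bench is to be disturbed.

Things in the scene. Friction and masses are not known exactly. Their poses are not given: they have to be found in the camera images.
- tray: Fixed steel spill tray, 300 mm long, on the bench at any place and yaw near the middle, with a tall blue panel along one side. Its x is level and points square at the panel, whose face is at x = +110 mm; z up, origin at bench height. Tray floor 3 mm above the bench; on the side away from the panel a lip 6 mm thick, top 7 mm above the bench, at about x = -48 mm, just behind the tin's foot edge.
- panel: The rigid blue painted back panel of the tray, 300 mm long (y), 12 mm thick, 250 mm high. Origin on its face at tray floor level, half-way along; axes as the tray's (x points into the panel).
- tin_center (a point): Centre of the toppled tin, half-way up. Sheet metal, 60 mm deep (its x), 105 mm wide (y), 210 mm high (z, to its top), paper label, low black screw cap; 0.3 to 0.5 kg. Starts leaning 46 degrees from upright, top on the panel, broad face square to it. Standing, its x points at the panel. Slides easily on tray and panel; leaning less than about 16 degrees it rocks upright by itself.
- tin_foot (a point): Middle of the bottom edge on the panel side; this edge rests on the tray floor while the tin leans.
- tin_heel (a point): Middle of the bottom edge away from the panel, 60 mm from tin_foot; raised about 45 mm while the tin leans, coming down as it rights. The tin is pushed here. Pushing it in takes 3 to 10 N at the start, less later; fingertips left under it get trapped as it comes down. A tool that leans back from the tin keeps the gripper's body clear of it.
- tin_rim (a point): Middle of the top edge on the panel side, 210 mm above tin_foot along the tin; it touches the panel while the tin leans.
- wash_bottle: White plastic wash bottle, 60 mm across, 150 mm high, standing on the bench behind the panel; origin at the centre of its underside. To be left alone.
- grease_jar: Squat grey jar with a steel lid, 64 mm across, 70 mm high, standing on the bench behind the panel; origin at the centre of its underside. To be left alone.
- load_weight: Turned steel load weight, 48 mm across, 56 mm high, standing beside the tray; origin at the centre of its underside. To be left alone.
Things that resemble listed ones, but are neither listed nor needed, are in the scene too. Leave any red look-alike of the part that bears tin_center alone.

How it is judged:
By the outcome, as a careful person would: the job done as asked, in the order asked, and still so for the second after the job is handed in, with the robot touching nothing.
It also fails if it takes over 48 s, if anything falls off the work surface, if the arm or the gripper's body presses on something with over 40 N, if the wrist force passes 120 N, or if a joint passes its speed limit or range.

## Working session

There is one attempt and no reset: what is moved stays moved. The work goes in short steps, Python scripts to look and compute and a tool call to move; the robot and the scene stay as the last step left them, time stands still between calls to the robot, and variables do not carry over. Pictures are saved under pics/ and viewed, at most 10 in all, crops included, and the job is handed in when it is done.

Besides the shell and the picture viewer there is one more tool, called after "Call:" as name(argument=value, ...) on one line, values as JSON. servo_tool: Moves the arm, as the interface text tells. Scaled input: -1 to 1 covers 500 mm each way for a shift and 6 degrees each way for a turn. Its arguments: {"type":"object","properties":{"targets":{"type":"array"},"hand":{"type":"number"},"force":{"type":"number"}},"required":["targets"]}

```bash
mkdir -p pics; ls; python3 - <<'E'
from bench import *
import cv2,numpy as np
np.set_printoptions(precision=4,suppress=True)
s=state();print(s)
for n in("scene","side"):
    cv2.imwrite(f"pics/{n}0.png",get_image(n));print(n,camera_model(n))
E
```

```text
pics
{'time_s': 0.0, 'q': array([ 1.2578,  0.69  , -0.1945,  1.5663,  0.1573,  0.9026, -0.2151]), 'joint_vel': array([-0.0013,  0.001 ,  0.0006,  0.0023, -0.0006, -0.0008,  0.0011]), 'effort': array([  0.0001, -52.7561,  -1.2662, -15.3426,  -0.0526,   0.0067,
         0.0002]), 'position': array([ 0.2122, -0.5872,  0.2379]), 'ee_rot': array([[ 0.9404,  0.3399, -0.0008],
       [ 0.3399, -0.9404,  0.0017],
       [-0.0002, -0.0019, -1.    ]]), 'contact_force': array([0.6964, 0.3497, 0.3874]), 'moment': array([-0.0083,  0.025 , -0.0004]), 'gripper_force': 0.0, 'width': 1.0028561302532406}
scene {'fx': 463.87717555870626, 'fy': 463.87717555870626, 'cx': 331.4455063429885, 'cy': 237.49898830867406, 'rvec': array([ 1.9125,  2.0238, -0.4872]), 'tvec': array([-0.0362, -0.5107,  1.2565])}
side {'fx': 462.69873794367066, 'fy': 462.69873794367066, 'cx': 320.92466648983674, 'cy': 242.3892846200839, 'rvec': array([ 0.6907,  2.7097, -0.9604]), 'tvec': array([ 0.5171, -0.2132,  1.0705])}
```

View pics/scene0.png

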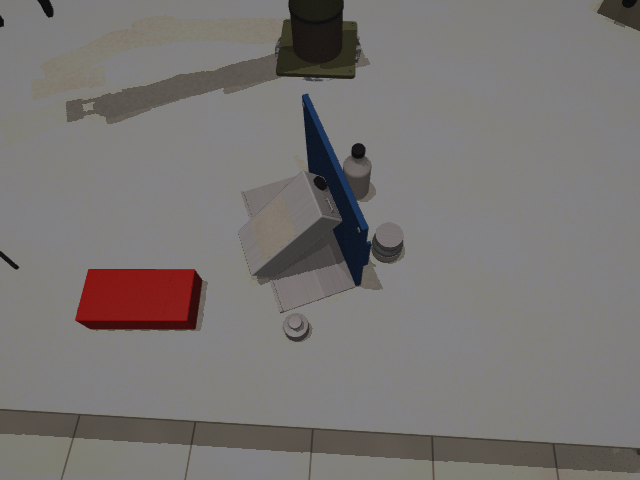

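View pics/side0.png

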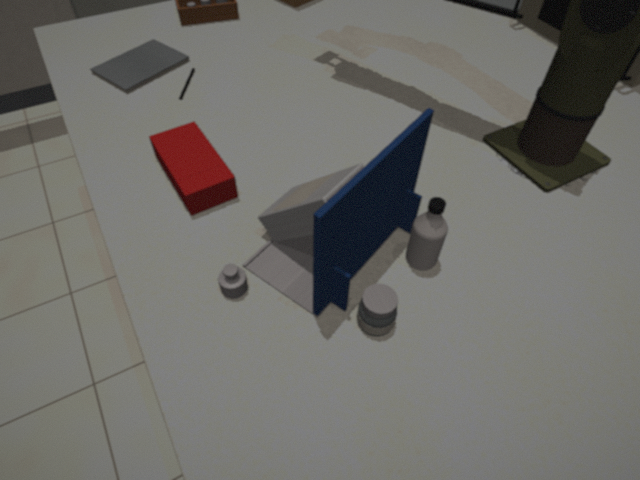

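```bash
python3 - <<'E'
import cv2,numpy as np
for n,(x,y,w,h) in {"scene":(225,85,200,240),"side":(210,100,250,220)}.items():
    a=cv2.imread(f"pics/{n}0.png")[y:y+h,x:x+w]
    k=2.5 if n=="scene" else 2.7
    a=np.clip(255*(a/255.)**.6,0,255).astype('uint8')
    cv2.imwrite(f"pics/{n}0c.png",cv2.resize(a,None,fx=k,fy=k,interpolation=cv2.INTER_CUBIC))
E
```

```text
(no output)
```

View pics/scene0c.png

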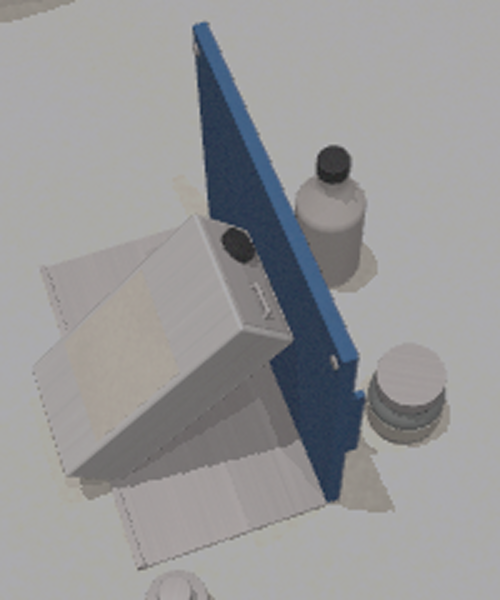

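View pics/side0c.png

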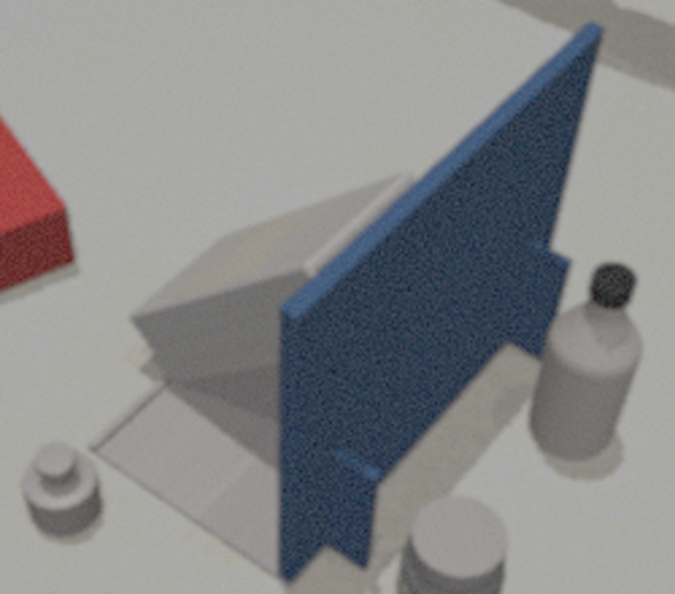

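```bash
cat >h.py <<'E'
import numpy as np,cv2
from scipy.optimize import least_squares
from scipy.spatial.transform import Rotation as R
from bench import *
np.set_printoptions(precision=4,suppress=True)
def proj(n,P):
    c=camera_model(n)
    K=np.array([[c['fx'],0,c['cx']],[0,c['fy'],c['cy']],[0,0,1]])
    return cv2.projectPoints(np.array(P,float),c['rvec'],c['tvec'],K,None)[0][:,0]
def tray(p,P): # tray->world
    return R.from_euler('z',p[2]).apply(P)+[p[0],p[1],0]
def tin(P,th,yo,fx): # tin foot-edge coords: x (to panel),y,z -> tray ; lean th toward panel, foot at fx
    P=np.asarray(P,float);c,s=np.cos(th),np.sin(th)
    return np.stack([fx+P[:,0]*c+P[:,2]*s,P[:,1]+yo,.003-P[:,0]*s+P[:,2]*c],1)
E
cat >fit.py <<'E'
from h import *
th=np.radians(46);fx=.110-.21*np.sin(th)
TR=[(.110,-.15,.003),(.110,.15,.253),(.110,-.15,.253),(.122,.15,.253),(.122,-.15,.253),(-.051,-.15,.007),(-.051,.15,.007)]
TI=[(-.06,.0525,0),(-.06,-.0525,0),(-.06,.0525,.21),(-.06,-.0525,.21),(0,-.0525,.21)]
sc=np.array([(328,500),(194,30),(343,362),(207,23),(357,357),(137,568),(42,268),(34,370),(70,477),(197,215),(243,328),(291,341)])/2.5+[225,85]
sd=np.array([(288,580),(92,447),(133,318)])/2.7+[210,100]
def f(p):
    W=np.r_[tray(p,np.array(TR)),tray(p,tin(TI,th,p[3],fx))]
    return np.r_[(proj("scene",W)-sc).ravel(),(proj("side",W[[0,5,8]])-sd).ravel()]
r=least_squares(f,[.45,0,1.5,0],loss='soft_l1')
print(r.x,np.degrees(r.x[2]));print(f(r.x).reshape(-1,2))
W=lambda P:tray(r.x,P)
print("heel,foot,rim",W(tin([(-.06,0,0),(0,0,0),(0,0,.21)],th,r.x[3],fx)))
print("tray x",R.from_euler('z',r.x[2]).as_matrix()[:,:2])
E
python3 fit.py
```

```text
[ 0.5859 -0.0335  1.9801 -0.021 ] 113.45146356101489
[[ 0.4967  1.7264]
 [-0.2852 -3.5396]
 [ 1.3724 -0.209 ]
 [ 0.7212 -2.4623]
 [ 2.9191 -0.5741]
 [ 1.1733  0.3406]
 [-0.5432 -0.4191]
 [-0.6261 -1.0894]
 [-1.1755  0.6794]
 [-0.4612 -1.4249]
 [ 0.4796  0.4586]
 [ 3.3165 -0.0696]
 [-5.0918 -1.5793]
 [-2.1698 -1.2594]
 [-3.4966 -0.5443]]
heel,foot,rim [[ 0.638  -0.101   0.0462]
 [ 0.6215 -0.0628  0.003 ]
 [ 0.5613  0.0758  0.1489]]
tray x [[-0.398  -0.9174]
 [ 0.9174 -0.398 ]
 [ 0.      0.    ]]
```

```bash
cat >>fit.py <<'E'
E8=[(a,b,c) for a in(-.06,0) for b in(-.0525,.0525) for c in(0,.21)]
out=[]
for n,(x,y,w,h) in {"scene":(225,85,200,240),"side":(210,100,250,240)}.items():
    k=3 if n=="scene" else 2.5
    a=cv2.imread(f"pics/{n}0.png")[y:y+h,x:x+w]
    a=cv2.resize(np.clip(255*(a/255.)**.5,0,255).astype('uint8'),None,fx=k,fy=k)[:600,:400 if n=="side" else 600]
    q=lambda P:((proj(n,P)+.5-[x,y])*k).astype(int)
    b=q(W(np.array([(.11,s*.15,z) for s,z in((1,.003),(-1,.003),(-1,.253),(1,.253))])))
    cv2.polylines(a,[b.reshape(-1,1,2)],1,(0,255,255))
    b=q(W(np.array([(-.051,.15,.007),(-.051,-.15,.007),(.11,-.15,.003)])));cv2.polylines(a,[b.reshape(-1,1,2)],0,(0,255,0))
    t=q(W(tin(E8,th,r.x[3],fx)))
    for i in range(8):
        for j in range(i):
            if bin(i^j).count('1')==1: cv2.line(a,tuple(map(int,t[i])),tuple(map(int,t[j])),(0,0,255))
    out.append(cv2.copyMakeBorder(a,0,600-a.shape[0],0,0,0))
o=np.hstack(out);o=o[:,:];print(o.shape);cv2.imwrite("pics/ov.png",cv2.resize(o,(800,int(600*800/o.shape[1]))) if o.shape[1]>800 else o)
s=state();c=camera_model("wrist");Rc=cv2.Rodrigues(c['rvec'])[0];p=-Rc.T@np.ravel(c['tvec'])
print("cam in tool",s['ee_rot'].T@(p-s['position']), (s['ee_rot'].T@Rc.T))
print(c)
def ray(n,uv,z):
    c=camera_model(n);Rm=cv2.Rodrigues(c['rvec'])[0];C=-Rm.T@np.ravel(c['tvec'])
    d=Rm.T@[(uv[0]-c['cx'])/c['fx'],(uv[1]-c['cy'])/c['fy'],1];return C+d*(z-C[2])/d[2]
print("red",[ray("scene",u,.06) for u in((196,270),(200,325),(90,270),(80,320))],"weight",ray("scene",(296,330),.02))
E
python3 fit.py|tail -22
```

```text
[ 1.1733  0.3406]
 [-0.5432 -0.4191]
 [-0.6261 -1.0894]
 [-1.1755  0.6794]
 [-0.4612 -1.4249]
 [ 0.4796  0.4586]
 [ 3.3165 -0.0696]
 [-5.0918 -1.5793]
 [-2.1698 -1.2594]
 [-3.4966 -0.5443]]
heel,foot,rim [[ 0.638  -0.101   0.0462]
 [ 0.6215 -0.0628  0.003 ]
 [ 0.5613  0.0758  0.1489]]
tray x [[-0.398  -0.9174]
 [ 0.9174 -0.398 ]
 [ 0.      0.    ]]
(600, 1000, 3)
cam in tool [ 0.0767 -0.001  -0.1453] [[ 0.0006 -0.9544 -0.2984]
 [ 1.      0.0001  0.0017]
 [-0.0016 -0.2984  0.9544]]
{'fx': 371.64829954431775, 'fy': 371.64829954431775, 'cx': 321.66546123166853, 'cy': 232.5669210982437, 'rvec': array([-2.36  ,  1.6553,  0.253 ]), 'tvec': array([-0.6237, -0.0417,  0.3886])}
red [array([ 0.6842, -0.1874,  0.06  ]), array([ 0.7921, -0.1594,  0.06  ]), array([ 0.6957, -0.3938,  0.06  ]), array([ 0.7952, -0.3831,  0.06  ])] weight [0.7806 0.0137 0.02  ]
```

View pics/ov.png

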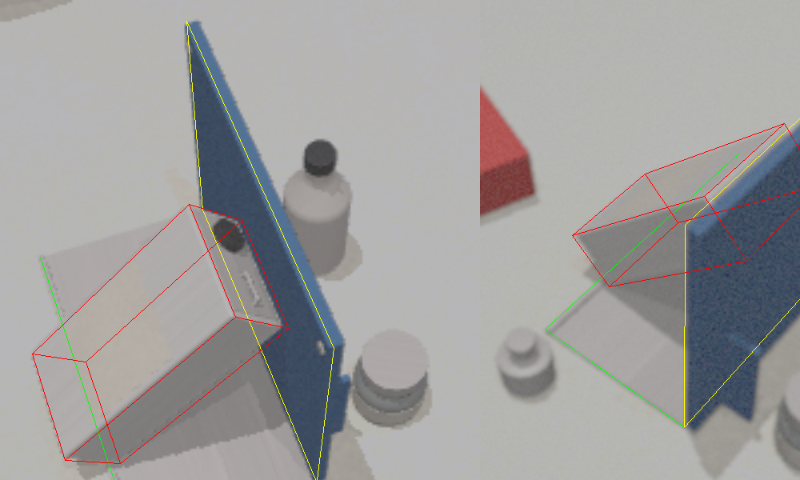

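Call:
servo_tool(targets=[[0.1,-0.046,0,0],[0.1,-0.046,0,0],[0.1,-0.046,0,0],[0.1,-0.046,0,0],[0.1,-0.046,0,0],[0.1,-0.046,0,0],[0.1,-0.046,0,0],[0.1,-0.046,0,0],[0.1,-0.046,0,0],[0.1,-0.046,0,0]], hand=0.36)

```text
time_s: 1.35
position: [0.6053, -0.2002, 0.2383]
ee_rot: [[0.94, 0.34, -0.001], [0.34, -0.94, -0.0], [-0.001, -0.0, -1.0]]
contact_force: [0.7, -0.2, -1.0]
width: 0.678
gripper_force: 0.0
```

Call:
servo_tool(targets=[[0,0,0,1],[0,0,0,1],[0,0,0,1],[0,0,0,1],[0,0,0,1],[0,0,0,1],[0,0,0,1]])

```text
time_s: 2.22
position: [0.6041, -0.2014, 0.2382]
ee_rot: [[0.925, -0.38, -0.001], [-0.38, -0.925, 0.0], [-0.001, 0.0, -1.0]]
contact_force: [-0.4, 0.3, 0.7]
width: 0.682
gripper_force: 0.0
```

```bash
cat >st.py <<'E'
from h import *
p=[.5859,-.0335,1.9801];M=R.from_euler('z',p[2]).as_matrix()
s=state();T=M.T@(s['position']-[p[0],p[1],0]);A=M.T@s['ee_rot']
print("t",round(s['time_s'],2),"tray pos",T*1000,"F tray",M.T@s['contact_force'],"M",M.T@s['moment'],"w",round(s['width'],2))
print("tool x in tray",A[:,0],"yaw err deg",np.degrees(np.arctan2(A[1,0],A[0,0])),"tilt",A[:,2],"q",s['q'])
E
python3 st.py
```

```text
t 2.23 tray pos [-161.2461   50.065   238.1911] F tray [0.4629 0.1889 0.7199] M [-0.0419 -0.0697 -0.0513] w 0.68
tool x in tray [-0.7166 -0.6975 -0.0011] yaw err deg -135.77138277578547 tilt [ 0.0007  0.0009 -1.    ] q [ 0.2069  0.7048  0.0785  1.5352 -0.0647  0.9053 -1.6536]
```

Call:
servo_tool(targets=[[0,0,-0.06,1],[0,0,-0.06,1],[0,0,-0.01,1],[0,0,0,1],[0,0,0,1],[0,0,0,1],[0,0,0,1],[0,0,0,0.37]])

```text
time_s: 3.22
position: [0.6043, -0.2013, 0.3032]
ee_rot: [[0.4, -0.916, -0.001], [-0.916, -0.4, 0.0], [-0.001, 0.001, -1.0]]
contact_force: [0.8, 0.7, 0.0]
width: 0.681
gripper_force: 0.0
```

Call:
servo_tool(targets=[[-0.06,0.02,0,0],[-0.06,0.03,0,0],[-0.06,0.03,0,0],[-0.06,0.03,0,0],[-0.06,0.03,0,0],[-0.04,0,0,0],[0,0,0,0]])

```text
time_s: 4.1
position: [0.4718, -0.0726, 0.3038]
ee_rot: [[0.404, -0.915, -0.0], [-0.915, -0.404, 0.001], [-0.001, 0.0, -1.0]]
contact_force: [-0.2, 0.4, 0.4]
width: 0.679
gripper_force: 0.0
```

```bash
python3 st.py
```

```text
t 4.1 tray pos [  9.5424 120.2684 303.7521] F tray [ 0.3833 -0.0024  0.3635] M [-0.0547 -0.006   0.0106] w 0.68
tool x in tray [-1.     -0.0068 -0.0008] yaw err deg -179.61058545296643 tilt [ 0.0008  0.     -1.    ] q [-0.1666  0.4235  0.3323  1.9236 -0.1846  0.8242 -2.4611]
```

Call:
servo_tool(targets=[[0,-0.07,0,0.03],[0,-0.07,0,0.03],[0,-0.07,0,0],[0,-0.07,0,0],[0,0,0,0]])

```text
time_s: 4.72
position: [0.6031, -0.0176, 0.3028]
ee_rot: [[0.398, -0.917, 0.001], [-0.917, -0.398, -0.0], [0.001, -0.001, -1.0]]
contact_force: [-0.3, -0.2, 0.2]
width: 0.681
gripper_force: 0.0
```

```bash
python3 st.py
```

```text
t 4.72 tray pos [  7.7563 -22.0832 302.8369] F tray [-0.0823  0.3117  0.2479] M [-0.0515 -0.0905 -0.02  ] w 0.68
tool x in tray [-1.      0.0002  0.0008] yaw err deg 179.98761419660238 tilt [-0.0008 -0.001  -1.    ] q [-0.2354  0.6076  0.334   1.5695 -0.2237  1.0011 -2.5685]
```

Call:
servo_tool(targets=[[0.08,0.002,0,0],[0.1,0,0,0],[0.1,0,0,0],[0,0,0.1,0],[0,0,0.1,0],[0,0,0.12,0],[0,0,0.12,0],[0,0,0.08,0],[0,0,0.01,0],[0,0,0,0]])

```text
time_s: 5.98
position: [0.6556, -0.1485, 0.0399]
ee_rot: [[0.395, -0.919, 0.001], [-0.919, -0.395, -0.001], [0.002, -0.001, -1.0]]
contact_force: [1.2, 0.2, -0.1]
width: 0.682
gripper_force: 0.0
```

```bash
python3 st.py; python3 - <<'E'
from h import *
a=get_image("scene")[70:340,60:440];b=get_image("side")[80:330,120:470]
f=lambda a:cv2.resize(np.clip(255*(a/255.)**.6,0,255).astype('uint8'),(400,300))
cv2.imwrite("pics/pre.png",np.hstack([f(a),f(b)]))
E
```

```text
t 5.97 tray pos [-133.2566  -18.1525   39.8928] F tray [-0.3485 -1.2009 -0.1053] M [-0.0972 -0.117   0.061 ] w 0.68
tool x in tray [-1.      0.0035  0.0017] yaw err deg 179.80174805274999 tilt [-0.0017 -0.0008 -1.    ] q [ 0.0446  1.0178  0.2145  1.5439 -0.3186  0.6128 -2.3139]
```

View pics/pre.png

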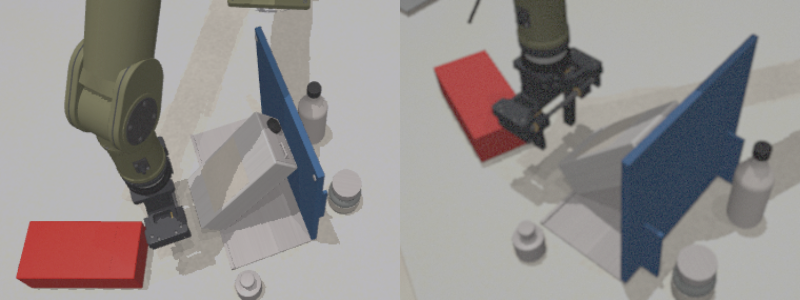

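Call:
servo_tool(targets=[[-0.02,-0.004,0,0.03],[-0.02,0,0,0],[-0.016,0,0,0],[-0.006,0,0,0],[-0.004,0,0,0],[0,0,0,0]])

```text
time_s: 6.82
position: [0.6439, -0.1163, 0.0387]
ee_rot: [[0.392, -0.92, 0.0], [-0.92, -0.392, -0.0], [0.0, 0.0, -1.0]]
contact_force: [-1.1, -0.6, -0.0]
width: 0.678
gripper_force: 0.0
```

Call:
servo_tool(targets=[[-0.004,0,0,0],[-0.004,0,0,0],[-0.004,0,0,0],[-0.004,0,0,0]])

```text
time_s: 7.32
position: [0.6416, -0.1111, 0.0389]
ee_rot: [[0.392, -0.92, 0.002], [-0.92, -0.392, -0.004], [0.004, -0.001, -1.0]]
contact_force: [2.9, -5.7, -2.1]
width: 0.678
gripper_force: 3.1
```

```bash
python3 st.py
```

```text
t 7.33 tray pos [-93.3322 -20.2425  38.9257] F tray [-6.4217 -0.3849 -2.0881] M [-0.0969  1.2257  0.1462] w 0.68
tool x in tray [-1.      0.0067  0.0042] yaw err deg 179.61689609399087 tilt [-0.0042 -0.0008 -1.    ] q [-0.0131  0.9988  0.2131  1.617  -0.3355  0.5589 -2.3485]
```

Call:
servo_tool(targets=[[-0.004,0,0.001,-0.06],[-0.004,0,0.0014,0],[-0.004,0,0.0014,0],[-0.004,0,0.0014,0],[-0.004,0,0.0014,0]])

```text
time_s: 7.95
position: [0.6369, -0.1001, 0.0354]
ee_rot: [[0.398, -0.917, 0.0], [-0.917, -0.398, -0.001], [0.001, -0.0, -1.0]]
contact_force: [1.8, -2.4, -3.2]
width: 0.683
gripper_force: 1.9
```

Call:
servo_tool(targets=[[-0.004,0,0.0014,0],[-0.005,0,0.0018,0],[-0.005,0,0.0018,0],[-0.005,0,0.0018,0]])

```text
time_s: 8.45
position: [0.6329, -0.0904, 0.032]
ee_rot: [[0.398, -0.917, -0.0], [-0.917, -0.398, 0.0], [-0.0, -0.0, -1.0]]
contact_force: [1.4, -1.9, -1.9]
width: 0.681
gripper_force: 1.4
```

```bash
python3 st.py
```

```text
t 8.45 tray pos [-70.8774 -20.5231  31.9672] F tray [-2.3126 -0.536  -1.9232] M [-0.0676  0.494  -0.0148] w 0.68
tool x in tray [-1.     -0.0005 -0.0004] yaw err deg -179.96861306216226 tilt [ 0.0004 -0.     -1.    ] q [-0.0383  0.9989  0.2027  1.653  -0.3452  0.5253 -2.3576]
```

Call:
servo_tool(targets=[[-0.005,0,0.0018,0],[-0.005,0,0.0018,0],[-0.005,0,0.0018,0],[-0.005,0,0.0018,0],[-0.005,0,0.0018,0],[-0.005,0,0.0018,0],[-0.005,0,0.0018,0]])

```text
time_s: 9.32
position: [0.6261, -0.0745, 0.0257]
ee_rot: [[0.398, -0.917, 0.0], [-0.917, -0.398, 0.0], [-0.0, -0.0, -1.0]]
contact_force: [0.9, -1.7, -0.1]
width: 0.683
gripper_force: 0.9
```

Call:
servo_tool(targets=[[-0.004,0,0.0014,0],[-0.004,0,0.0014,0],[-0.004,0,0.0014,0],[-0.004,0,0.0014,0]])

```text
time_s: 9.82
position: [0.6229, -0.0673, 0.023]
ee_rot: [[0.398, -0.917, 0.0], [-0.917, -0.398, 0.0], [0.0, -0.0, -1.0]]
contact_force: [0.9, -1.8, 1.3]
width: 0.684
gripper_force: 0.8
```

```bash
python3 st.py; python3 - <<'E'
from h import *
a=get_image("scene")[90:330,200:400];b=get_image("side")[80:330,200:470]
f=lambda a:cv2.resize(np.clip(255*(a/255.)**.6,0,255).astype('uint8'),(400,500))
cv2.imwrite("pics/mid.png",np.hstack([f(a),f(b)]))
E
```

```text
t 9.82 tray pos [-45.7355 -20.4877  22.9545] F tray [-2.0445 -0.1417  1.2785] M [-0.1127  0.2346  0.0161] w 0.68
tool x in tray [-1.     -0.0004  0.    ] yaw err deg -179.9797282168499 tilt [-0.     -0.0001 -1.    ] q [-0.0714  1.0017  0.1942  1.6954 -0.3601  0.4797 -2.3753]
```

View pics/mid.png

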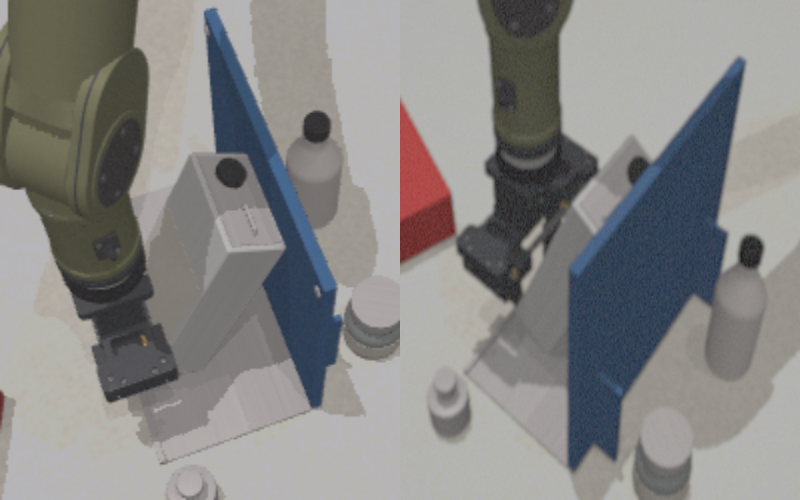

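Call:
servo_tool(targets=[[-0.004,0,0.0014,0],[-0.004,0,0.0014,0],[-0.004,0,0.0014,0],[-0.004,0,0.0014,0],[-0.004,0,0.0014,0]])

```text
time_s: 10.55
position: [0.6189, -0.0581, 0.0194]
ee_rot: [[0.398, -0.917, 0.0], [-0.917, -0.398, -0.0], [0.0, 0.0, -1.0]]
contact_force: [1.4, -0.9, 0.8]
width: 0.681
gripper_force: 0.7
```

Call:
servo_tool(targets=[[-0.004,0,0.0014,0],[-0.004,0,0.0014,0],[-0.004,0,0.0014,0],[-0.004,0,0.0014,0],[-0.004,0,0.0014,0]])

```text
time_s: 11.18
position: [0.6152, -0.0494, 0.0162]
ee_rot: [[0.398, -0.917, 0.001], [-0.917, -0.398, -0.0], [0.001, -0.001, -1.0]]
contact_force: [1.5, -0.9, 2.9]
width: 0.68
gripper_force: 1.6
```

```bash
python3 st.py
```

```text
t 11.18 tray pos [-26.242  -20.5775  16.1503] F tray [-1.457  -0.9747  2.8764] M [-0.0463  0.2158 -0.0207] w 0.68
tool x in tray [-1.      0.      0.0007] yaw err deg 179.99763631694745 tilt [-0.0007 -0.0005 -1.    ] q [-0.0977  1.0048  0.1873  1.7259 -0.3726  0.4451 -2.3897]
```

Call:
servo_tool(targets=[[-0.004,0,0,0],[-0.004,0,0,0],[-0.004,0,0,0]])

```text
time_s: 11.55
position: [0.6121, -0.0432, 0.0157]
ee_rot: [[0.399, -0.917, -0.001], [-0.917, -0.399, 0.0], [-0.001, 0.001, -1.0]]
contact_force: [0.8, -1.2, 0.3]
width: 0.683
gripper_force: 0.8
```

```bash
python3 st.py
```

```text
t 11.55 tray pos [-19.3638 -20.208   15.6523] F tray [-1.3758 -0.2261  0.264 ] M [-0.019   0.1687 -0.0242] w 0.68
tool x in tray [-1.     -0.0006 -0.0005] yaw err deg -179.96683470133397 tilt [ 0.0005  0.0006 -1.    ] q [-0.1068  1.0032  0.1857  1.7355 -0.3758  0.4387 -2.3947]
```

Call:
servo_tool(targets=[[-0.004,0,0.001,0],[-0.004,0,0.001,0],[-0.004,0,0.001,0],[-0.004,0,0.001,0]])

```text
time_s: 12.05
position: [0.6093, -0.0361, 0.0139]
ee_rot: [[0.398, -0.917, 0.0], [-0.917, -0.398, 0.0], [-0.0, -0.0, -1.0]]
contact_force: [-0.5, -1.9, -0.5]
width: 0.677
gripper_force: 0.7
```

```bash
python3 st.py; python3 - <<'E'
from h import *
a=get_image("scene")[90:330,200:400];b=get_image("side")[80:330,200:470]
f=lambda a:cv2.resize(np.clip(255*(a/255.)**.6,0,255).astype('uint8'),(400,500))
cv2.imwrite("pics/mid2.png",np.hstack([f(a),f(b)]))
E
```

```text
t 12.05 tray pos [-11.677  -20.4445  13.8881] F tray [-1.5805  1.2366 -0.4747] M [-0.0927  0.1415 -0.0142] w 0.68
tool x in tray [-1.     -0.0005 -0.    ] yaw err deg -179.97226215593128 tilt [ 0. -0. -1.] q [-0.1178  1.0033  0.1833  1.7467 -0.3808  0.4265 -2.4008]
```

View pics/mid2.png

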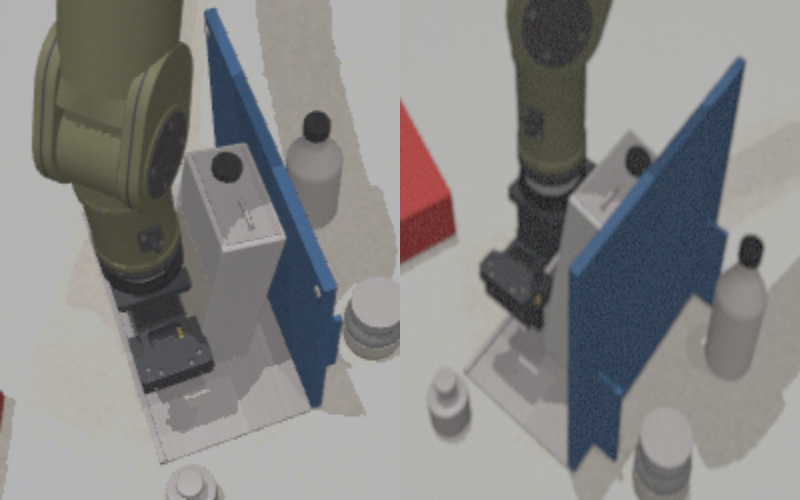

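Call:
servo_tool(targets=[[-0.004,0,0.001,0],[-0.004,0,0.001,0],[-0.004,0,0.001,0],[-0.004,0,0.001,0],[0,0,0,0]])

```text
time_s: 12.78
position: [0.606, -0.0284, 0.0118]
ee_rot: [[0.399, -0.917, -0.0], [-0.917, -0.399, 0.0], [-0.001, 0.0, -1.0]]
contact_force: [0.5, 0.3, 0.4]
width: 0.679
gripper_force: 0.2
```

```bash
python3 st.py; cat >lean.py <<'E'
# fit tin lean/foot from tin top pixel corners in the scene view: prints an enlarged crop
from h import *
import sys
cv2.imwrite("pics/raw_scene.png",get_image("scene"));cv2.imwrite("pics/raw_side.png",get_image("side"))
a=cv2.imread("pics/raw_scene.png")[140:260,270:370]
f=np.clip(255*(a/255.)**.6,0,255).astype('uint8')
b=cv2.imread("pics/raw_side.png")[90:290,230:390];g=np.clip(255*(b/255.)**.6,0,255).astype('uint8')
cv2.imwrite(sys.argv[1],np.hstack([cv2.resize(f,(450,540)),cv2.resize(g,(350,540))]))
E
python3 lean.py pics/l1.png; python3 st.py
```

```text
t 12.78 tray pos [ -3.3432 -20.4339  11.8374] F tray [ 0.0969 -0.5572  0.4012] M [-0.0777  0.0471 -0.0676] w 0.68
tool x in tray [-1.     -0.0007 -0.0005] yaw err deg -179.9571358011487 tilt [ 0.0005  0.0002 -1.    ] q [-0.1291  1.0039  0.1804  1.758  -0.3859  0.4149 -2.407 ]
t 12.88 tray pos [ -3.5632 -20.4122  11.8838] F tray [-0.4356 -0.6259 -0.4444] M [-0.0455  0.0337  0.0025] w 0.68
tool x in tray [-1.     -0.0006 -0.0004] yaw err deg -179.96508025246249 tilt [ 0.0004  0.0002 -1.    ] q [-0.1289  1.0039  0.1806  1.7578 -0.3859  0.415  -2.4069]
```

View pics/l1.png

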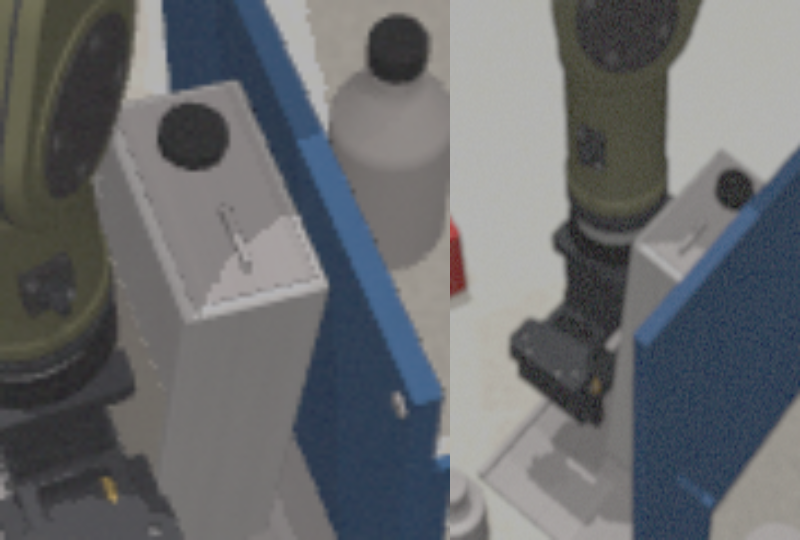

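```bash
cat >f2.py <<'E'
from h import *
sc=np.array([(185,320),(326,287),(238,83),(115,102)])/4.5+[270,140]
sd=np.array([(685,282),(635,243)])
sd=np.c_[(sd[:,0]-450)*160/350+230, sd[:,1]*200/540+90]
P=[(-.06,-.0525,.21),(0,-.0525,.21),(0,.0525,.21),(-.06,.0525,.21)]
p=[.5859,-.0335,1.9801]
for fixed in (None,):
    def f(v):
        W=tray(p,R.from_euler('z',v[3]).apply(tin(P,v[0],0,0))+[v[1],v[2],0])
        return np.r_[(proj("scene",W)-sc).ravel(),(proj("side",W[[0]])-sd[[1]]).ravel()]
    r=least_squares(f,[.1,.05,-.02,0]);print(np.degrees(r.x[[0,3]]),r.x[1:3],r.fun.reshape(-1,2))
E
python3 f2.py
```

```text
[16.8452  0.0315] [ 0.0482 -0.0193] [[ 1.4135 -0.8642]
 [ 2.0377  1.4878]
 [ 0.9817  0.1351]
 [-2.5112 -0.7546]
 [-0.7987 -2.1402]]
```

Call:
servo_tool(targets=[[-0.003,0,0.0005,0],[-0.003,0,0.0005,0],[-0.003,0,0.0005,0],[-0.003,0,0.0005,0],[0,0,0,0]])

```text
time_s: 13.5
position: [0.6036, -0.0231, 0.0109]
ee_rot: [[0.399, -0.917, -0.0], [-0.917, -0.399, 0.0], [-0.0, 0.0, -1.0]]
contact_force: [0.6, -0.7, -0.2]
width: 0.684
gripper_force: 0.3
```

Call:
servo_tool(targets=[[-0.003,0,0.0005,0],[-0.003,0,0.0005,0],[-0.003,0,0.0005,0],[-0.003,0,0.0005,0],[0,0,0,0]])

```text
time_s: 14.12
position: [0.6013, -0.0177, 0.0099]
ee_rot: [[0.399, -0.917, -0.0], [-0.917, -0.399, 0.0], [-0.0, 0.0, -1.0]]
contact_force: [0.3, -0.6, -0.7]
width: 0.68
gripper_force: 0.4
```

```bash
python3 st.py
```

```text
t 14.12 tray pos [  8.4315 -20.3901   9.8738] F tray [-0.6981 -0.0556 -0.7035] M [-0.0258  0.0236 -0.0021] w 0.68
tool x in tray [-1.     -0.0006 -0.0002] yaw err deg -179.96457079175138 tilt [ 0.0002  0.0001 -1.    ] q [-0.1463  1.0034  0.1773  1.7742 -0.3934  0.399  -2.4167]
```

Call:
servo_tool(targets=[[-0.003,0,0.0005,0],[-0.003,0,0.0005,0],[-0.003,0,0.0005,0],[0,0,0,0]])

```text
time_s: 14.62
position: [0.6004, -0.0156, 0.0094]
ee_rot: [[0.397, -0.918, 0.002], [-0.918, -0.397, -0.002], [0.003, -0.001, -1.0]]
contact_force: [2.6, -5.1, -2.0]
width: 0.679
gripper_force: 0.0
```

```bash
python3 st.py
```

```text
t 14.62 tray pos [ 10.6877 -20.3968   9.353 ] F tray [-5.6878 -0.3879 -1.9677] M [-0.074   0.1681 -0.0367] w 0.68
tool x in tray [-1.      0.0012  0.0027] yaw err deg 179.93109132106812 tilt [-0.0027 -0.0007 -1.    ] q [-0.1519  1.0034  0.1784  1.7792 -0.3959  0.3923 -2.4204]
```

Call:
servo_tool(targets=[[0.006,0,0,0],[0.01,0,0,0],[0.01,0,0,0],[0.01,0,0,0],[0.01,0,0,0],[0.01,0,0,0],[0.01,0,0,0],[0.01,0,0,0],[0.01,0,0,0],[0,0,0,0]])

```text
time_s: 15.88
position: [0.6169, -0.054, 0.0092]
ee_rot: [[0.398, -0.918, 0.0], [-0.918, -0.398, -0.0], [0.001, -0.0, -1.0]]
contact_force: [0.9, -0.4, 0.4]
width: 0.684
gripper_force: 0.0
```

```bash
python3 st.py
```

```text
t 15.88 tray pos [-31.0928 -20.2768   9.2048] F tray [-0.6911 -0.6757  0.3746] M [-0.0786 -0.082  -0.0065] w 0.68
tool x in tray [-1.      0.0004  0.0005] yaw err deg 179.97847776545035 tilt [-0.0005 -0.     -1.    ] q [-0.0879  1.0174  0.1834  1.7184 -0.3719  0.4398 -2.3842]
```

```bash
cat >cap.py <<'E'
from h import *
p=[.5859,-.0335,1.9801]
def blob(n,im,g):
    hsv=cv2.cvtColor(im,cv2.COLOR_BGR2HSV);x,y=map(int,g);m=np.zeros(im.shape[:2],np.uint8)
    k=12;w=im[y-k:y+k,x-k:x+k].max(2);mk=(w<70).astype(np.uint8)
    b=cv2.cvtColor(im[y-k:y+k,x-k:x+k],cv2.COLOR_BGR2HSV);mk&=(b[...,1]<110).astype(np.uint8)
    nl,l,st,c=cv2.connectedComponentsWithStats(mk)
    i=1+np.argmin([np.hypot(*(c[j]-k))-st[j,4]*.05 for j in range(1,nl)])
    return c[i]+[x-k,y-k],st[i,4]
def tri(u,v):
    f=lambda X:np.r_[proj("scene",[X])[0]-u,proj("side",[X])[0]-v]
    r=least_squares(f,[.55,.05,.2]);W=r.x-[p[0],p[1],0]
    return R.from_euler('z',-p[2]).apply(W)*1000,r.fun
E
python3 - <<'E'
from cap import *
# reference from l1 (raw images), then current
o=[cv2.imread("pics/raw_scene.png"),cv2.imread("pics/raw_side.png")]
g=[(193/4.5+270,137/4.5+140),((735-450)*160/350+230,187*200/540+90)]
b=[blob(n,i,q) for n,i,q in zip(("scene","side"),o,g)];print(b,tri(b[0][0],b[1][0]))
im=[get_image("scene"),get_image("side")]
for k,n in enumerate(("scene","side")):cv2.imwrite(f"pics/now_{n}.png",im[k])
g2=proj("scene",tray(p,[[.05,.009,.216]]))[0],proj("side",tray(p,[[.05,.009,.216]]))[0]
print(g2);b=[blob(n,i,q) for n,i,q in zip(("scene","side"),im,g2)];print(b,tri(b[0][0],b[1][0]))
def ray(n,uv,z):
    c=camera_model(n);Rm=cv2.Rodrigues(c['rvec'])[0];C=-Rm.T@np.ravel(c['tvec'])
    d=Rm.T@[(uv[0]-c['cx'])/c['fx'],(uv[1]-c['cy'])/c['fy'],1];return C+d*(z-C[2])/d[2]
for z in (.04,.06,.08):print(z,ray("scene",(77,320),z)-ray("scene",(88,329),0))
# tin top-edge lean check: cap in tin frame
E
```

```text
[(array([312.3762, 169.9505]), np.int32(202)), (array([359.3047, 159.5365]), np.int32(233))] (array([ 78.5211,   7.0631, 217.978 ]), array([-0.0077,  0.183 ,  0.1171, -0.1068]))
(array([296.6745, 174.6182]), array([344.9407, 152.1938]))
[(array([293.3514, 179.7838]), np.int32(37)), (array([351.9221, 158.1948]), np.int32(77))] (array([ 47.8092,  28.1706, 185.6193]), array([ 0.1173, -3.5044, -2.3   ,  2.0979]))
0.04 [-0.006  -0.0037  0.04  ]
0.06 [-0.0007  0.0081  0.06  ]
0.08 [0.0047 0.0198 0.08  ]
```

Call:
servo_tool(targets=[[0.06,0,0,0],[0.08,0,0,0],[0,0,-0.1,0],[0,0,-0.1,0],[0,0,-0.1,0],[0,0,-0.1,0],[0,0,0,0]], hand=-1, force=5)

```text
time_s: 16.85
position: [0.6472, -0.118, 0.2137]
ee_rot: [[0.399, -0.917, 0.009], [-0.917, -0.399, -0.002], [0.005, -0.007, -1.0]]
contact_force: [0.3, -0.2, 0.5]
width: 0.009
gripper_force: 0.0
```

```bash
python3 st.py; python3 - <<'E'
from h import *
a=get_image("scene");b=get_image("side")
cv2.imwrite("pics/up_scene.png",a);cv2.imwrite("pics/up_side.png",b)
f=lambda a:np.clip(255*(a/255.)**.6,0,255).astype('uint8')
cv2.imwrite("pics/l2.png",np.hstack([cv2.resize(f(a[140:260,250:350]),(450,540)),cv2.resize(f(b[90:290,230:390]),(350,540))]))
E
```

```text
t 16.85 tray pos [-101.9493  -22.5948  213.724 ] F tray [-0.3177 -0.1887  0.5417] M [-0.0547 -0.0845  0.0082] w 0.01
tool x in tray [-1.     -0.0006  0.0049] yaw err deg -179.9662519721571 tilt [-0.0049 -0.0074 -1.    ] q [-0.0449  0.7756  0.2993  1.5087 -0.2691  0.8889 -2.3895]
```

View pics/l2.png

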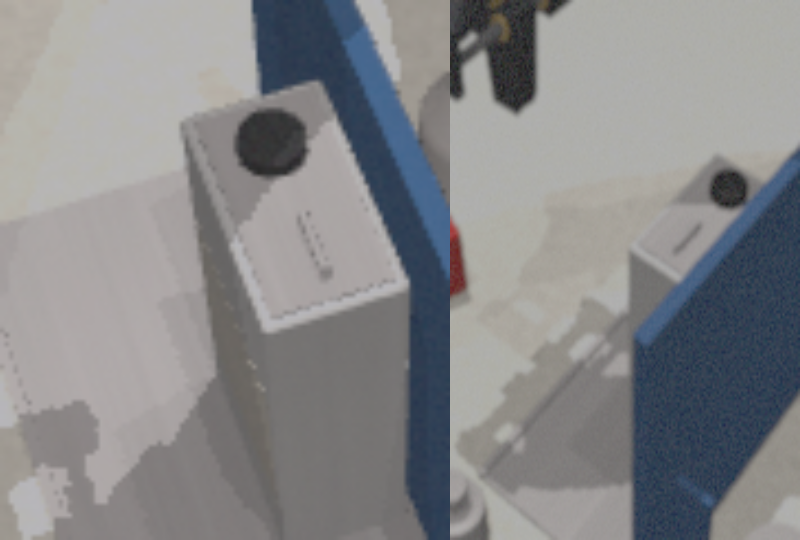

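```bash
sed -e 's/(185,320),(326,287),(238,83),(115,102)/(269,330),(407,286),(320,83),(183,121)/; s/\[270,140\]/[250,140]/; s/(635,243)/(632,246)/' f2.py >f3.py; python3 f3.py; python3 - <<'E'
from cap import *
im=[cv2.imread("pics/up_scene.png"),cv2.imread("pics/up_side.png")]
g=[(270/4.5+250,142/4.5+140),((729-450)*160/350+230,188*200/540+90)]
b=[blob(n,i,q) for n,i,q in zip(("scene","side"),im,g)];print(b,tri(b[0][0],b[1][0]))
E
```

```text
[-3.5751 -0.3192] [ 0.1185 -0.018 ] [[-0.8795  0.9793]
 [ 1.6576 -0.793 ]
 [ 0.6523 -2.7668]
 [-0.4547 -0.5952]
 [-2.2064  0.5243]]
[(array([309.7933, 171.2885]), np.int32(208)), (array([357.2822, 159.4896]), np.int32(241))] (array([ 74.0276,   8.4071, 214.6506]), array([-0.0033,  0.0827,  0.0531, -0.0484]))
```

Call:
servo_tool(targets=[[0,0,0,-1],[0,0,0,-1],[0,0,0,-1],[0,0,0,-1],[0,0,0,-1],[0,0,0,-1],[0,0,0,-1],[0,0,0,-1]])

```text
time_s: 17.95
position: [0.6431, -0.1168, 0.2067]
ee_rot: [[0.949, -0.314, -0.005], [-0.314, -0.949, 0.001], [-0.005, 0.0, -1.0]]
contact_force: [-0.3, 0.5, 0.6]
width: 0.004
gripper_force: 0.0
```

Call:
servo_tool(targets=[[0,0,0,-1],[0,0,0,-1],[0,0,0,-1],[0,0,0,-1],[0,0,0,-1],[0,0,0,-1],[0,0,0,-1],[0,0,0,0]])

```text
time_s: 18.95
position: [0.6434, -0.117, 0.2071]
ee_rot: [[0.918, 0.398, -0.004], [0.398, -0.918, 0.001], [-0.003, -0.003, -1.0]]
contact_force: [-0.4, 0.0, -1.0]
width: 0.005
gripper_force: 0.0
```

```bash
python3 st.py
```

```text
t 18.95 tray pos [-99.4708 -19.4785 207.0982] F tray [ 0.1922  0.3517 -1.0005] M [ 0.0053  0.0386 -0.0184] w 0.0
tool x in tray [-0.0003 -1.     -0.0029] yaw err deg -90.0187636425474 tilt [ 0.0028  0.0029 -1.    ] q [ 0.192   0.7644 -0.1559  1.5     0.1371  0.8919 -1.1697]
```

Call:
servo_tool(targets=[[0,0.01,0.1,0],[0,0,0.1,0],[0,0,0.1,0],[0,0,0.06,0],[0,0,0.014,0],[0,0,0,0]])

```text
time_s: 19.7
position: [0.6466, -0.1219, 0.0221]
ee_rot: [[0.918, 0.398, -0.0], [0.398, -0.918, 0.0], [-0.0, -0.0, -1.0]]
contact_force: [0.4, 1.1, -0.5]
width: -0.001
gripper_force: 0.0
```

Call:
servo_tool(targets=[[0,-0.015,0,0],[0,-0.015,0,0],[0,-0.015,0,0],[0,-0.01,0,0],[0,-0.01,0,0],[0,0,0,0]])

```text
time_s: 20.45
position: [0.6335, -0.0917, 0.0221]
ee_rot: [[0.917, 0.399, -0.0], [0.399, -0.917, 0.0], [-0.0, -0.0, -1.0]]
contact_force: [-0.4, 0.2, 0.3]
width: 0.007
gripper_force: 0.0
```

```bash
python3 st.py
```

```text
t 20.45 tray pos [-72.2845 -20.504   22.1183] F tray [0.355  0.2727 0.3031] M [-0.0297  0.0231  0.0152] w 0.01
tool x in tray [ 0.001  -1.     -0.0002] yaw err deg -89.94170589711368 tilt [ 0.0003  0.0002 -1.    ] q [ 0.1285  0.9997 -0.1053  1.6412  0.1815  0.5105 -1.2478]
```

Expected contact around axis x = −50. Proceeding in 2 mm steps.

Call:
servo_tool(targets=[[0,-0.006,0,0],[0,-0.006,0,0],[0,-0.006,0,0],[0,-0.006,0,0],[0,-0.006,0,0],[0,-0.004,0,0],[0,-0.004,0,0]])

```text
time_s: 21.32
position: [0.6261, -0.0747, 0.0222]
ee_rot: [[0.917, 0.398, 0.0], [0.398, -0.917, -0.0], [0.0, 0.0, -1.0]]
contact_force: [0.5, -0.4, 0.1]
width: 0.01
gripper_force: 0.0
```

```bash
python3 st.py
```

```text
t 21.32 tray pos [-53.7982 -20.4671  22.1983] F tray [-0.5227 -0.2733  0.1394] M [ 0.0256 -0.0046 -0.0123] w 0.01
tool x in tray [ 0.0004 -1.      0.0001] yaw err deg -89.97946199752205 tilt [-0.0002 -0.0001 -1.    ] q [ 0.0992  0.9914 -0.0981  1.6732  0.1768  0.4855 -1.2725]
```

Call:
servo_tool(targets=[[0,-0.003,0,0],[0,-0.003,0,0],[0,-0.003,0,0],[0,-0.003,0,0]])

```text
time_s: 21.82
position: [0.6238, -0.0694, 0.0222]
ee_rot: [[0.917, 0.398, 0.0], [0.398, -0.917, -0.0], [0.0, 0.0, -1.0]]
contact_force: [0.1, -0.7, -0.2]
width: 0.007
gripper_force: 0.0
```

Call:
servo_tool(targets=[[0,-0.003,0,0],[0,-0.003,0,0],[0,-0.002,0,0]])

```text
time_s: 22.2
position: [0.6221, -0.066, 0.0222]
ee_rot: [[0.917, 0.398, 0.0], [0.398, -0.917, -0.001], [-0.0, 0.001, -1.0]]
contact_force: [1.2, -3.2, 0.6]
width: 0.006
gripper_force: 0.0
```

```bash
python3 st.py
```

```text
t 22.2 tray pos [-44.2343 -20.3155  22.1719] F tray [-3.3758  0.1516  0.6322] M [-0.0556  0.3222 -0.0617] w 0.01
tool x in tray [ 0. -1. -0.] yaw err deg -89.99962741138725 tilt [-0.0006  0.     -1.    ] q [ 0.0834  0.9873 -0.0941  1.6894  0.1742  0.4729 -1.2855]
```

Call:
servo_tool(targets=[[0,-0.002,0,0],[0,-0.002,0,0],[0,0,0,0]])

```text
time_s: 22.58
position: [0.6221, -0.0663, 0.0224]
ee_rot: [[0.918, 0.397, 0.002], [0.397, -0.918, -0.003], [0.001, 0.003, -1.0]]
contact_force: [2.3, -6.4, -0.4]
width: 0.01
gripper_force: 0.0
```

Call:
servo_tool(targets=[[0,-0.0016,0,0],[0,-0.0016,0,0],[0,0,0,0],[0,0,0,0]])

```text
time_s: 23.08
position: [0.6222, -0.0665, 0.0227]
ee_rot: [[0.918, 0.396, 0.003], [0.396, -0.918, -0.005], [0.001, 0.006, -1.0]]
contact_force: [3.8, -8.9, -0.6]
width: 0.004
gripper_force: 0.0
```

Call:
servo_tool(targets=[[0,-0.0005,0,0],[0,0,0,0],[0,0,0,0],[0,0,0,0],[0,0,0,0]])

```text
time_s: 23.7
position: [0.6222, -0.0665, 0.0226]
ee_rot: [[0.918, 0.396, 0.003], [0.396, -0.918, -0.005], [0.001, 0.006, -1.0]]
contact_force: [4.4, -8.8, -0.7]
width: 0.008
gripper_force: 0.0
```

Call:
servo_tool(targets=[[0,0.004,0,0],[0,0.006,0,0],[0,0.01,0,0],[0,0.03,0,0],[0,0.05,0,0],[0,0.02,0,0],[0,0,-0.1,0],[0,0,-0.1,0],[0,0,-0.1,0],[0,0,0,0]])

```text
time_s: 24.95
position: [0.6474, -0.1173, 0.1767]
ee_rot: [[0.917, 0.398, 0.009], [0.398, -0.917, -0.001], [0.008, 0.004, -1.0]]
contact_force: [1.0, -0.1, -0.2]
width: 0.005
gripper_force: 0.0
```

```bash
python3 st.py; python3 - <<'E'
from cap import *
im=[get_image("scene"),get_image("side")]
for k,n in enumerate(("scene","side")):cv2.imwrite(f"pics/fin_{n}.png",im[k])
g=[proj(n,tray(p,[[.08,.008,.215]]))[0] for n in("scene","side")]
b=[blob(n,i,q) for n,i,q in zip(("scene","side"),im,g)];print(g,b,tri(b[0][0],b[1][0]))
old=[cv2.imread(f"pics/{n}0.png") for n in("scene","side")]
for n,P in {"weight":(.7806,.0137,.03)}.items(): # unmoved check: patch differences
    for k,c in enumerate(("scene","side")):
        x,y=proj(c,[P])[0].astype(int);d=cv2.absdiff(im[k][y-14:y+14,x-14:x+14],old[k][y-14:y+14,x-14:x+14]);print(n,c,d.mean())
for k,(c,x,y) in enumerate((("scene",358,175),("scene",388,243),("scene",140,300),("side",427,235),("side",378,310),("side",195,165))):
    i=0 if c=="scene" else 1
    print(c,x,y,cv2.phaseCorrelate(*[np.float32(cv2.cvtColor(q[i][y-32:y+32,x-32:x+32],cv2.COLOR_BGR2GRAY)) for q in(old,im)]))
E
```

```text
t 24.95 tray pos [-101.3012  -23.0484  176.6846] F tray [-0.4609 -0.8751 -0.2114] M [-0.0492  0.0029 -0.0018] w 0.0
tool x in tray [ 0.0003 -1.      0.0078] yaw err deg -89.98505644534826 tilt [-0.004  -0.0078 -1.    ] q [ 0.1896  0.7999 -0.1522  1.5274  0.1495  0.8169 -1.1799]
[array([313.0595, 170.459 ]), array([360.4026, 161.0131])] [(array([312.3367, 170.8469]), np.int32(196)), (array([358.9282, 160.6462]), np.int32(195))] (array([ 78.2438,   6.7515, 215.8283]), array([-0.0073,  0.1776,  0.1137, -0.1037]))
weight scene 14.541241496598639
weight side 5.894132653061225
scene 358 175 ((0.0691340789346846, -0.09501283196696164), 0.8197163944132626)
scene 388 243 ((0.0022324089950203074, 0.00867468271736982), 0.9945015180273913)
scene 140 300 ((0.013198849034829152, 0.007899672221814313), 0.9056791383773088)
side 427 235 ((-0.06987757782948023, 0.03816220685283156), 0.9120440711267292)
side 378 310 ((-0.0478074211762447, -0.1014984112896542), 1.0220118574798107)
side 195 165 ((-0.07945346620367388, -0.012845398840887867), 1.035045426338911)
```

```bash
python3 - <<'E'
import cv2,numpy as np
from bench import hand_in
for c,x,y in(("scene",296,326),("side",233,281)):
    print(cv2.phaseCorrelate(*[np.float32(cv2.imread(f"pics/{q}.png",0)[y-20:y+20,x-20:x+20]) for q in(c+"0","fin_"+c)]))
print(hand_in())
E
```

```text
((0.016342973939536876, 0.006272116265542138), 1.0015364341065287)
((-0.03001594788583617, -0.011898122048016546), 1.0020499038696289)
the job is handed in; nothing more can be done
None
```

The tin stands upright and was pressed flat against the blue panel at about 9.8 N. The highest force I read on it was also 9.8 N, between moves. The wash bottle, grease jar, load weight and red box are unmoved in the before/after images. I handed it in at about 25 s; the last part of the push was made with the gripper's body, because the tool could not lean back.

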